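# Clamp the single and index the brush carriage

## Robot

A 6-joint arm with a two-finger parallel gripper is mounted at the origin on the work surface. World frame = base frame: x ahead of the robot, y to its left, z up, the work surface at z = 0. Lengths are in m, angles in rad, forces in N, time in s.
With the tool pointing down it reaches from about 0.35 to 1 m from the base axis. Payload 7.1 kg.
Tool frame: the origin (TCP) lies on the centre line of the jaws, within the pads' length; the fingertips stand finger_overhang ahead of it and the grasp point (between the pads) is the TCP (finger_overhang is the distance from the TCP to the fingertips, in m); z points along the fingers, y is the line along which they close (so a half turn about z gives the same grasp; the last joint's range is limited). The gripper opens to 85 mm and grips with 20 to 120 N. Pads are 22 mm wide; open, the fingers measure 114 mm over their backs; the gripper's body (76 mm by 85 mm) begins 54 mm behind the grasp point. The pads swing forward as they close: fully open they stand 13 mm farther back than shut.
Start: joints at [1.089, 0.423, 1.63, -0, 1.089, -0.019], TCP at [0.279, 0.559, 0.25] pointing down, gripper open.
Joint ranges: [-3, 3], [-0.9, 2.11], [0.09, 2.58], [-1.31, 4.45], [0.11, 2.69], [-2.54, 2.54]. Speed limits (rad/s): [2.39, 2.39, 3.01, 3.14, 3.14, 3.14].

## Interface

Orientations are given as a rotation vector (axis times angle).
In Python, from station import get_state, grab_frame, sign_off, finger_overhang gives the robot as it stands. The module is installed in compiled form; this text tells all that it offers.
- The arm moves only by the tool jog_arm, never from a script. Its argument "plan" is a list of rows, each a list of 2 entries, a list of its own where there are three numbers: the shift along the tool's x, y, z in units of 0.3 m (1.0 is 0.3 m), then the turn, a rotation vector about the tool's x, y, z in units of 30 degrees (1.0 is 30 degrees). A call has 1 to 12 rows; each row is the pose to reach, as a shift and turn from the pose commanded when the call began, along the tool's axes at that moment; what a row does not reach only later rows make up. A row lasts 1/12 s, in which the tool goes at most 41.7 mm and 7.16 degrees, less where a joint would pass 70% of its speed; a pose out of reach is approached as far as the arm can. A call with a number of a shift or a turn outside -1 to 1 is refused whole. A call with a gripper value outside its range is refused whole. "grip" is the closure, from -1 (fully open) to 1 (shut), set as the call begins (left out, the last holds). The fingers move at their own pace and stop on an object; "force" is the grip in N (left out, the last holds). Time passes only in rows, so rows that repeat a pose let the fingers close. It gives the time, the measured TCP pose, the force, the opening and the grip force at its end, in the units of the state.
- get_state(): the state, without advancing time (a new reading comes with each control period).
- grab_frame(name): name is "scene" or "top"; returns a dict with "img" (384x512x3 uint8, red, green, blue), "K" (3x3 intrinsics, pixels), "camera_from_world" (4x4, takes a point from world to camera coordinates). Camera axes: x right, y up, looking along -z (the intrinsics and any distortion apply to the point x, -y, -z); pixel columns grow to the right and rows downward; lengths in m; the calibration is good to about 2 mm. A picture is of the moment at which its call begins. There is no depth.
- sign_off(): hands the job in; it is judged then, once.
The state is a dict: "time_s": time; "joints": joint angles; "joint_vel": joint speeds; "effort": joint torques, N m; "position": TCP position; "tcp_rot": TCP orientation; "contact_force": force on the tool from outside, world axes, zero at the start; "ft_torque": the same for the moment, N m; "opening": finger opening in m; "grip_force": force on a finger pad.
Only numpy, scipy, OpenCV 4.12 (cv2) and the standard library are available. Lean on these libraries where they do the work, as an engineer would, in place of code of your own. Each camera call takes 0.05 s, during which the arm holds its last target. There are 200 camera calls.

## Task

Get the record cleaner ready: first press the red-ended cam lever down until it lies flat, so the record is clamped, then push the blue brush carriage along its rail until its spring plunger drops into the notch of the brass index block (the red lines on carriage and block then line up), and leave it there, clear of everything. Only press and push with the fingertips: do not pull up the carriage's black plunger knob, keep the fingers off the black record, and leave the other things on the table where they are.

Things in the scene. Friction and masses are not known exactly. Their poses are not given: they have to be found in the camera images.
- rail: Fixed rail unit: wooden plank 130 x 540 mm, 12 mm high, with two steel rods (9 mm thick, tops 37.5 mm above the table, 60 mm apart) between wooden end blocks (110 x 22 mm, tops at 48 mm). Origin on the table under its middle; its y axis runs along the rail, its x axis points to the record side. Its place and yaw vary.
- carriage (a joint): Travel (m) of the blue carriage towards rail -y, 0 to 0.38. Starts at 0 to 0.10; the notch is always ahead, at the present value plus the distance from carriage_line to notch. Sliding is viscous (15 N per m/s; it stops when let go), climbing the first hump 7 to 10 N; then the force drops and the plunger pulls it on into the notch. Pushed too far (7 to 9 N) it leaves the far side; it may be pushed back.
- carriage_line (a point): On the carriage's centre line, 18 mm above the table. Carriage: blue block 100 mm (rail x) by 64 mm (rail y), 27 to 68 mm above the table, red line on top, on the two rods. An arm 20 mm wide, 53 to 63 mm high, reaches from its rail +x side to a brush pad 150 mm out (to 162 mm). Black plunger knob, 20 mm across, on its middle, top at 88 mm. Axes as the rail's.
- push_face (a point): Centre of the width of the carriage's flat upright end face at its rail +y end (32 mm from the carriage's centre line), 55 mm above the table. The face spans 100 mm across the rail and 27 to 68 mm in height; push it here towards rail -y, with the fingertips above the rods.
- plunger (a joint): Height of the spring plunger in m: 0 down (riding on the bar), 0.004 to 0.005 on the crest of a hump, 0 to 0.001 when dropped into the notch. It rises by itself; pulling its knob above 0.012 counts as lifting.
- notch (a point): Centre of the notch of the brass index block between the rods, 18 mm above the table. Two round humps, crests 11 mm either side of the notch along the rail and 5 mm high, beginning about 21 mm from it. A brass tongue with a red line sticks out to rail -x past the carriage's side. Its place along the rail varies. Axes as the rail's.
- cam_lever (a joint): Angle of the cam lever in rad: 0 flat (level, on its stop), about 0.55 to 0.85 raised at the start. It stays where it is left; stiff with friction of 0.12 N m (about 2.5 N when pressed 50 mm from the pivot).
- lever_pivot (a point): Pivot of the cam lever, 64 mm above the table, on the axis of the round wooden hub. Flat, the lever reaches 93 mm from here towards rail -y (x and y axes as the rail's); it swings up about an axis along rail x. Lever bar 16 mm wide, 8 mm thick, its top 8 mm above the pivot when flat.
- lever_end (a point): Middle of the upper face of the red end pad (24 x 28 mm, 10 mm thick) of the lever, 79 mm from the pivot.
- record: Black seven-inch record (175 mm across, cream label) on the wooden hub; origin on the table under its centre, its top 38 mm above the table. A wooden puck 50 mm across stands on its middle, up to 54 mm, with two steel cheeks (to 71 mm) around the pivot. Fixed; not to be touched.
- dust_brush: Walnut dust brush, 130 x 36 mm, 32 mm high. Bystander, loose; origin under its middle.
- blue_vial: Blue vial 28 mm across, 62 mm high. Bystander, loose; origin under its middle.
- fork_gauge: Steel two-pronged fork gauge lying flat, about 145 mm long along its x, 30 mm wide, 7 mm thick. Bystander, loose; origin under it.
- yellow_single: Yellow seven-inch record lying flat, 175 mm across, 4 mm thick. Bystander, loose; origin under its middle.
- amber_bottle: Amber bottle 60 mm across, 130 mm high. Bystander, loose; origin under its middle.
- brush_mug: White cup, 72 mm across, 80 mm high. Bystander, loose; origin under its middle.

How it is judged:
On the way, in this order (a step that is already met when the one before it is completed fails the run):
1. the cam lever is pressed flat (value of joint cam_lever below 0.1 rad), for 0.2 s.
2. the plunger drops into the notch of the index block (y of carriage_line in the frame of notch between -0.003 and 0.003 m and value of joint plunger below 0.0025 m and velocity of joint carriage between -0.005 and 0.005 m/s), for 0.2 s.
At the end, for the whole second after the job is handed in: The cam lever lies flat (within 0.1 rad), and the carriage is at rest with its line within 3 mm of the notch centre along the rail and its plunger down in the notch (below 2.5 mm) (all of step 2 and value of joint cam_lever below 0.1 rad); the robot touches nothing.
It fails at once if the plunger knob was pulled up (value of joint plunger above 0.012 m).
It fails at once if the record was touched (contact force between any of the fingers, the arm and record above 1 N).
It fails at once if a bystander was moved or lifted by more than 20 mm (distance of any of dust_brush, blue_vial, fork_gauge, yellow_single, amber_bottle, brush_mug from where it was at the start of the episode above 0.02 m).
It also fails if it takes over 56 s, if anything falls off the work surface, if the arm or the gripper's body presses on something with over 40 N, if the wrist force passes 120 N, or if a joint passes its speed limit or range.

## Working session

There is one attempt and no reset: what is moved stays moved. The work goes in short steps, Python scripts to look and compute and a tool call to move; the robot and the scene stay as the last step left them, time stands still between calls to the robot, and variables do not carry over. Pictures are saved under pics/ and viewed, at most 10 in all, crops included, and the job is handed in when it is done.

Besides the shell and the picture viewer there is one more tool, called as name(argument=value, ...) on one line, values as JSON. jog_arm: Moves the arm, as the interface text tells. Its arguments: {"type":"object","properties":{"plan":{"type":"array"},"grip":{"type":"number"},"force":{"type":"number"}},"required":["plan"]}

```bash
mkdir -p pics; cat > h.py <<'E'
import numpy as np,cv2
from station import *
def ray(f,u,v,z):
    K=np.array(f["K"]);T=np.array(f["camera_from_world"]);R=T[:3,:3];t=T[:3,3]
    d=np.linalg.inv(K)@[u,v,1];d=R.T@(d*[1,-1,-1]);c=-R.T@t
    return c+d*(z-c[2])/d[2]
def proj(f,p):
    K=np.array(f["K"]);T=np.array(f["camera_from_world"])
    q=(T[:3,:3]@p+T[:3,3])*[1,-1,-1];q=K@q;return q[:2]/q[2]
E
python3 - <<'E'
from h import *
import pickle
fs={}
for n in("scene","top"):
    f=grab_frame(n);fs[n]=f
    cv2.imwrite(f"pics/{n}.png",cv2.resize(f["img"][:,:,::-1],(800,600),interpolation=cv2.INTER_CUBIC))
    T=f["camera_from_world"];print(n,-T[:3,:3].T@T[:3,3],[k for k in f])
pickle.dump(fs,open("f.pkl","wb"))
s=get_state();print(s["position"],s["tcp_rot"],finger_overhang,s["opening"],s["time_s"])
E
```

```text
scene [ 1.09392697 -0.72962404  0.82195278] ['img', 'K', 'camera_from_world']
top [0.51865167 0.00996714 1.43128276] ['img', 'K', 'camera_from_world']
[0.27879501 0.55884563 0.24962867] [-7.20426106e-01 -3.05751953e+00  2.10424452e-03] 0.019 0.08551612450745359 0.1
```

View pics/top.png

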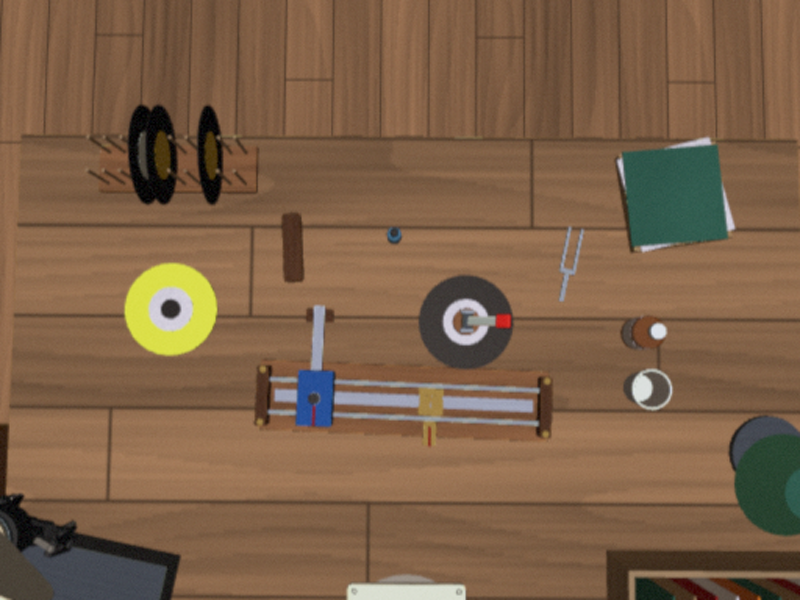

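View pics/scene.png

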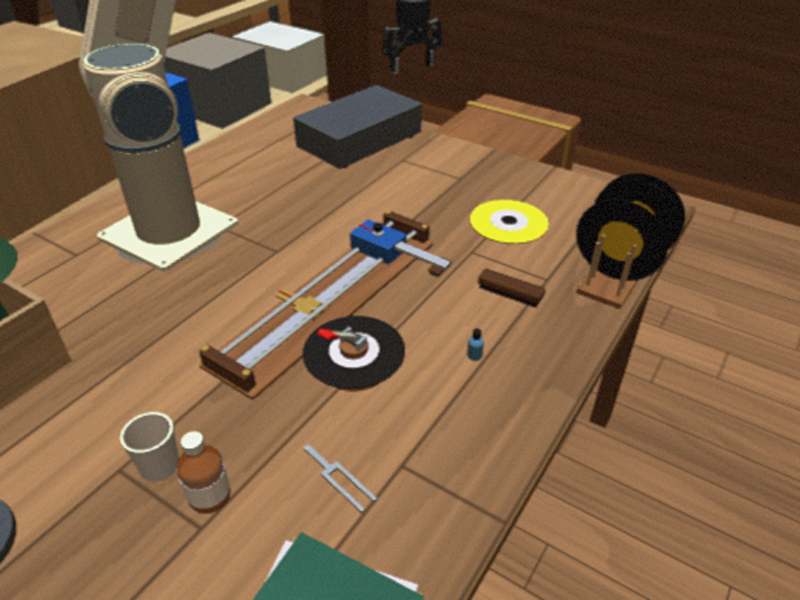

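The top view shows the carriage at (315,398), its line at about (314,415), the notch tongue line at (430,435), the red pad at (503,321) and the pivot at about (466,320). Next I'll enlarge that region.

```bash
python3 - <<'E'
from h import *
import pickle
f=pickle.load(open("f.pkl","rb"))["top"]["img"]
cv2.imwrite("pics/c.png",cv2.resize(f[190:286,160:360,::-1],(800,384),interpolation=cv2.INTER_CUBIC))
E
```

```text
(no output)
```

View pics/c.png

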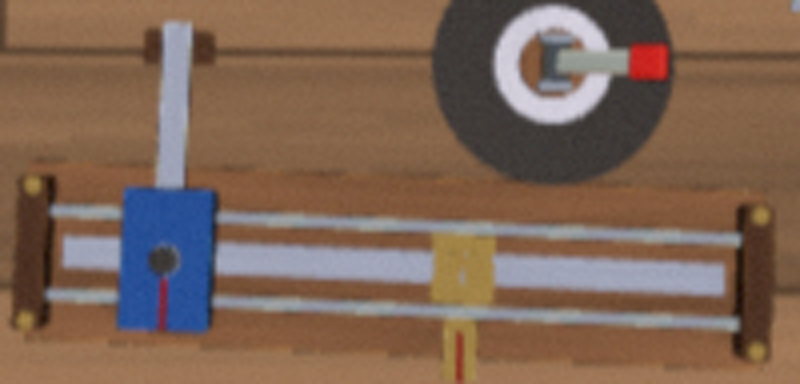

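```bash
cat > m.py <<'E'
from h import *
import pickle
f=pickle.load(open("f.pkl","rb"))["top"]
P=lambda u,v,z:ray(f,(u+.5)/4-.5+160,(v+.5)/4-.5+190,z)
b=[P(33,185,.05),P(25,320,.05),P(760,215,.05),P(756,352,.05)]
r=(b[0]+b[1]-b[2]-b[3])/2;L=np.linalg.norm(r[:2]);ry=r/L;rx=np.array([ry[1],-ry[0],0]);O=sum(b)/4
print("yaw",np.arctan2(-ry[0],ry[1]),"len",L,"O",O)
c=[P(*q,.068) for q in((124,188),(217,190),(211,331),(118,329))]
C=sum(c)/4;print("car",C,np.linalg.norm(c[0]-c[1]),np.linalg.norm(c[1]-c[2]))
pr=lambda n,p:print(n,p.round(4),"rail",((p-O)@rx).round(4),((p-O)@ry).round(4))
pr("car",C);pr("carline",P(163,305,.068));
for z in(.02,.045):pr("notch line",P(460,355,z));pr("notchblk",P(463,268,z))
pr("pivot",P(552,60,.065)); pr("recc",P(552,63,.038))
for z in(.105,.13):pr("pad",P(650,62,z))
E
python3 m.py
```

```text
yaw -0.03606040119604694 len 0.517593529079448 O [0.44376778 0.00699864 0.05      ]
car [0.44968753 0.16522536 0.068     ] 0.06531504710785245 0.09821100302266365
car [0.4497 0.1652 0.068 ] rail 0.0002 0.1583
carline [0.4179 0.1679 0.068 ] rail -0.0316 0.1599
notch line [ 0.3798 -0.0416  0.02  ] rail -0.0621 -0.0509
notchblk [ 0.4423 -0.0436  0.02  ] rail 0.0004 -0.0506
notch line [ 0.3823 -0.0407  0.045 ] rail -0.0597 -0.0499
notchblk [ 0.4437 -0.0426  0.045 ] rail 0.0017 -0.0496
pivot [ 0.5913 -0.1042  0.065 ] rail 0.1514 -0.1059
recc [ 0.5906 -0.1065  0.038 ] rail 0.1508 -0.1081
pad [ 0.5882 -0.1682  0.105 ] rail 0.1507 -0.1698
pad [ 0.5869 -0.1648  0.13  ] rail 0.1492 -0.1665
```

jog_arm(plan=[[[-1, -0.86, 0], [0, 0, -0.815]], [[-1, -0.86, 0], [0, 0, -0.815]], [[-1, -0.86, 0], [0, 0, -0.815]], [[-1, -0.86, 0], [0, 0, -0.815]], [[-1, -0.86, 0], [0, 0, -0.815]], [[-1, -0.86, 0], [0, 0, -0.815]], [[-1, -0.86, 0], [0, 0, -0.815]], [[-1, -0.86, 0], [0, 0, -0.815]], [[-1, -0.86, 0], [0, 0, -0.815]], [[-1, -0.86, 0], [0, 0, -0.815]], [[-1, -0.86, 0], [0, 0, -0.815]], [[-1, -0.86, 0], [0, 0, -0.815]]], grip=1, force=40)

```text
time_s: 1.1
position: [0.4325, 0.1934, 0.2502]
tcp_rot: [-0.061, -3.141, -0.0]
contact_force: [-0.7, -0.7, -0.6]
opening: 0.0002
grip_force: 0.0
```

jog_arm(plan=[[[-0.5, -1, 0], [0, 0, 0]], [[-0.5, -1, 0], [0, 0, 0]], [[-0.5, -1, 0], [0, 0, 0]], [[-0.5, -1, 0], [0, 0, 0]], [[-0.5, -1, 0], [0, 0, 0]], [[-0.5, -1, 0], [0, 0, 0]], [[-0.5, -1, 0], [0, 0, 0]], [[-0.5, -1, 0], [0, 0, 0]], [[-0.5, -1, 0], [0, 0, 0]], [[-0.5, -1, 0], [0, 0, 0]], [[-0.5, -1, 0], [0, 0, 0]], [[-0.5, -1, 0], [0, 0, 0]]])

```text
time_s: 2.1
position: [0.5708, -0.1089, 0.2499]
tcp_rot: [-0.054, -3.14, -0.001]
contact_force: [-0.2, 0.1, 0.3]
opening: 0.0003
grip_force: 0.0
```

```bash
python3 - <<'E'
from h import *
s=get_state();p=s["position"];d=np.array([.5875,-.170,p[2]])-p
from scipy.spatial.transform import Rotation as R
print(p,R.from_rotvec(s["tcp_rot"]).inv().apply(d)/.3)
f=grab_frame("scene")
print([proj(f,np.array(p)-[0,0,z]) for z in(0,.019,.032)])
u,v=proj(f,np.array(p)-[0,0,.06]).astype(int);u0=max(0,u-70);v0=max(0,v-60)
print(u0,v0);cv2.imwrite("pics/s2.png",cv2.resize(f["img"][v0:v0+120,u0:u0+140,::-1],None,fx=5,fy=5,interpolation=cv2.INTER_CUBIC))
E
```

```text
[ 0.57076428 -0.10885239  0.24993656] [-6.27326032e-02 -2.01795469e-01 -1.96515092e-04]
[array([215.10300543, 156.24192118]), array([215.58447677, 162.78386725]), array([215.90716913, 167.16841905])]
146 116
```

View pics/s2.png

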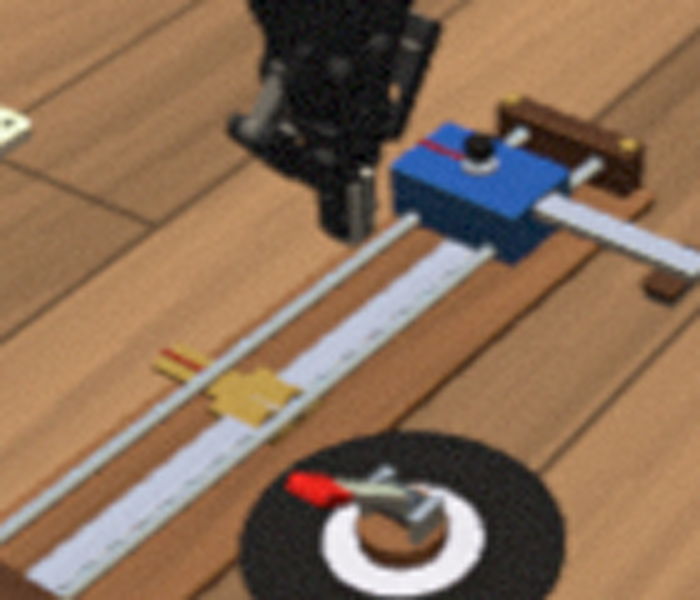

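The fingertip is at crop (350,240), or full-frame (216,164), which matches the 19 mm overhang when closed. The lever is still raised, with its red pad at (315,488).

jog_arm(plan=[[[-0.063, -0.202, 0], [0, 0, 0]], [[-0.063, -0.202, 0], [0, 0, 0]], [[-0.063, -0.202, 0.1], [0, 0, 0]], [[-0.063, -0.202, 0.2], [0, 0, 0]], [[-0.063, -0.202, 0.25], [0, 0, 0]], [[-0.063, -0.202, 0.29], [0, 0, 0]], [[-0.063, -0.202, 0.33], [0, 0, 0]], [[-0.063, -0.202, 0.37], [0, 0, 0]], [[-0.063, -0.202, 0.41], [0, 0, 0]], [[-0.063, -0.202, 0.45], [0, 0, 0]], [[-0.063, -0.202, 0.48], [0, 0, 0]], [[-0.063, -0.202, 0.5], [0, 0, 0]]])

```text
time_s: 3.15
position: [0.5878, -0.1719, 0.0992]
tcp_rot: [-0.057, -3.14, -0.0]
contact_force: [-0.6, -1.4, 2.2]
opening: -0.0002
grip_force: 0.9
```

jog_arm(plan=[[[0, 0, 0.01], [0, 0, 0]], [[0, 0, 0.017], [0, 0, 0]], [[0, 0, 0.022], [0, 0, 0]], [[0, 0, 0.022], [0, 0, 0]]])

```text
time_s: 3.48
position: [0.5879, -0.1719, 0.0936]
tcp_rot: [-0.057, -3.141, -0.0]
contact_force: [-0.1, -0.2, -0.4]
opening: -0.0001
grip_force: 0.0
```

jog_arm(plan=[[[0, 0, 0.004], [0, 0, 0]], [[0, 0, 0.008], [0, 0, 0]], [[0, 0, 0.012], [0, 0, 0]], [[0, 0, 0.012], [0, 0, 0]]])

```text
time_s: 3.82
position: [0.5883, -0.1722, 0.0916]
tcp_rot: [0.057, 3.14, -0.0]
contact_force: [-4.4, 0.9, 12.7]
opening: -0.0002
grip_force: 6.2
```

Lever is on its stop (12.7 N). I'll hold briefly, then lift.

jog_arm(plan=[[[0, 0, 0], [0, 0, 0]], [[0, 0, 0], [0, 0, 0]], [[0, 0, 0], [0, 0, 0]], [[0, 0, -0.4], [0, 0, 0]], [[0, 0, -0.4], [0, 0, 0]], [[0, 0, -0.4], [0, 0, 0]], [[0.4, 0.8, -0.4], [0, 0, 0]], [[0.4, 0.8, -0.4], [0, 0, 0]], [[0.4, 0.8, -0.4], [0, 0, 0]], [[0.4, 0.8, -0.4], [0, 0, 0]], [[0.4, 0.8, -0.4], [0, 0, 0]], [[0.4, 0.8, -0.4], [0, 0, 0]]])

```text
time_s: 4.82
position: [0.4832, 0.057, 0.2104]
tcp_rot: [0.058, 3.14, 0.001]
contact_force: [0.7, -0.0, -0.4]
opening: -0.0001
grip_force: 0.0
```

```bash
python3 - <<'E'
from h import *
s=get_state();p=s["position"];d=np.array([.452,.231,.2])-p
from scipy.spatial.transform import Rotation as R
print(p,R.from_rotvec(s["tcp_rot"]).inv().apply(d)/.3)
f=grab_frame("scene")
u,v=proj(f,np.array([.588,-.15,.07])).astype(int)
cv2.imwrite("pics/s3.png",cv2.resize(f["img"][v-35:v+35,u-45:u+45,::-1],None,fx=6,fy=6,interpolation=cv2.INTER_CUBIC))
E
```

```text
[0.48324362 0.05700616 0.21037107] [0.12538178 0.57575498 0.03468636]
```

View pics/s3.png

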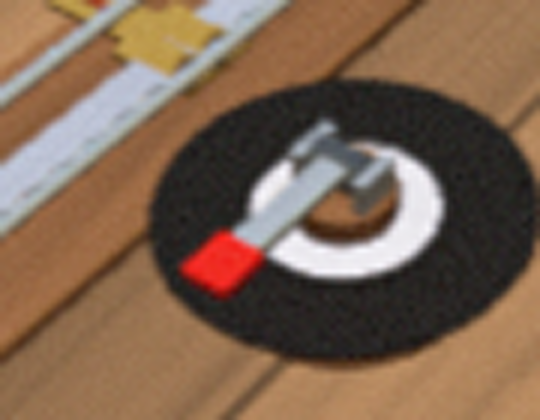

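The picture shows the lever lying flat: red pad at (222,263), level with the bar. Next, the push start pose.

jog_arm(plan=[[[0.125, 0.575, 0], [0, 0, 0]], [[0.125, 0.575, 0], [0, 0, 0]], [[0.125, 0.575, 0], [0, 0, 0]], [[0.125, 0.575, 0], [0, 0, 0]], [[0.125, 0.575, 0], [0, 0, 0]], [[0.125, 0.575, 0.1], [0, 0, 0]], [[0.125, 0.575, 0.2], [0, 0, 0]], [[0.125, 0.575, 0.2], [0, 0, 0]], [[0.125, 0.575, 0.2], [0, 0, 0]]])

```text
time_s: 5.62
position: [0.4521, 0.2287, 0.1493]
tcp_rot: [-0.057, -3.138, 0.003]
contact_force: [-0.8, 0.2, 0.7]
opening: -0.0
grip_force: 0.0
```

jog_arm(plan=[[[0, 0.006, 0.08], [0, 0, 0]], [[0, 0.006, 0.16], [0, 0, 0]], [[0, 0.006, 0.22], [0, 0, 0]], [[0, 0.006, 0.267], [0, 0, 0]], [[0, 0.006, 0.267], [0, 0, 0]], [[0, 0.006, 0.267], [0, 0, 0]]])

```text
time_s: 6.12
position: [0.454, 0.231, 0.0711]
tcp_rot: [0.058, 3.14, 0.001]
contact_force: [0.0, -0.3, -0.5]
opening: 0.0001
grip_force: 0.0
```

jog_arm(plan=[[[0, -0.04, 0], [0, 0, 0]], [[0, -0.08, 0], [0, 0, 0]], [[0, -0.13, 0], [0, 0, 0]], [[0, -0.18, 0], [0, 0, 0]], [[0, -0.23, 0], [0, 0, 0]], [[0, -0.29, 0], [0, 0, 0]], [[0, -0.35, 0], [0, 0, 0]], [[0, -0.41, 0], [0, 0, 0]], [[0, -0.47, 0], [0, 0, 0]], [[0, -0.53, 0], [0, 0, 0]], [[0, -0.58, 0], [0, 0, 0]], [[0, -0.6, 0], [0, 0, 0]]])

```text
time_s: 7.12
position: [0.447, 0.0489, 0.0712]
tcp_rot: [0.06, 3.139, 0.0]
contact_force: [-0.3, 0.2, -1.1]
opening: 0.0001
grip_force: 0.0
```

```bash
python3 - <<'E'
from h import *
s=get_state();print(s["position"],s["contact_force"])
f=grab_frame("top")
cv2.imwrite("pics/c4.png",cv2.resize(f["img"][190:290,160:360,::-1],(800,400),interpolation=cv2.INTER_CUBIC))
E
```

```text
[0.44699001 0.04890325 0.07121708] [-0.26546238  0.2092673  -1.05283014]
```

View pics/c4.png

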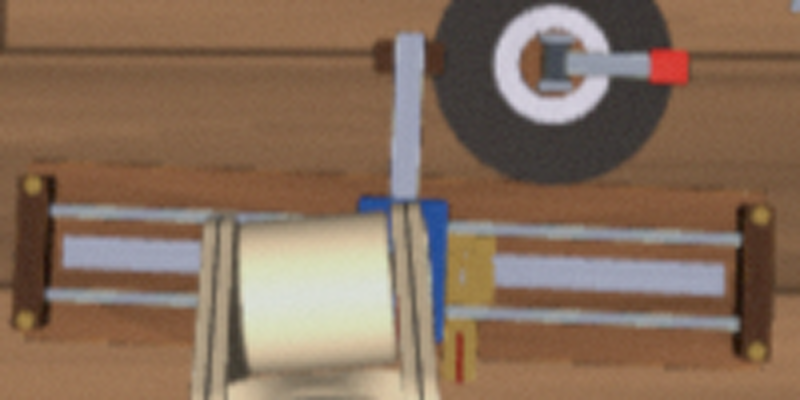

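Carriage right edge is now at (448,200): about 162 mm travelled, 47 mm to go. I'll slow down from here.

jog_arm(plan=[[[0, -0.02, 0], [0, 0, 0]], [[0, -0.045, 0], [0, 0, 0]], [[0, -0.06, 0], [0, 0, 0]], [[0, -0.07, 0], [0, 0, 0]], [[0, -0.077, 0], [0, 0, 0]], [[0, -0.083, 0], [0, 0, 0]], [[0, -0.089, 0], [0, 0, 0]], [[0, -0.095, 0], [0, 0, 0]], [[0, -0.1, 0], [0, 0, 0]]])

```text
time_s: 7.92
position: [0.4456, 0.0226, 0.07]
tcp_rot: [-0.059, -3.141, -0.003]
contact_force: [-0.9, 19.9, 1.0]
opening: -0.0002
grip_force: 9.4
```

jog_arm(plan=[[[0, 0, 0], [0, 0, 0]], [[0, 0, 0], [0, 0, 0]]])

```text
time_s: 8.08
position: [0.4455, 0.0215, 0.0699]
tcp_rot: [-0.056, -3.141, -0.0]
contact_force: [-0.3, 1.0, 0.1]
opening: -0.0003
grip_force: 0.4
```

```bash
python3 - <<'E'
from h import *
s=get_state();print(s["position"],s["contact_force"],s["ft_torque"])
f=grab_frame("top");g=grab_frame("scene")
a=cv2.resize(f["img"][210:290,210:350,::-1],(700,400),interpolation=cv2.INTER_CUBIC)
cv2.imwrite("pics/c5.png",a)
u,v=proj(g,np.array([.47,-.03,.06])).astype(int);print(u,v)
cv2.imwrite("pics/s5.png",cv2.resize(g["img"][v-50:v+50,u-70:u+70,::-1],(700,500),interpolation=cv2.INTER_CUBIC))
E
```

```text
[0.4455087  0.0214786  0.06992531] [-0.3092858   0.95127065  0.1374502 ] [ 0.13304155  0.0216339  -0.02836674]
208 185
```

View pics/s5.png

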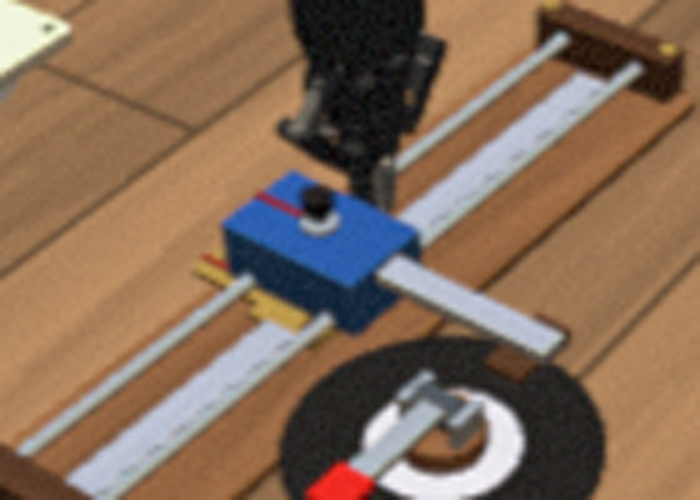

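The carriage is at the foot of the first hump, about 20 mm short, and nothing is blocking it. I'll creep on.

jog_arm(plan=[[[0, -0.004, 0], [0, 0, 0]], [[0, -0.008, 0], [0, 0, 0]], [[0, -0.012, 0], [0, 0, 0]], [[0, -0.016, 0], [0, 0, 0]], [[0, -0.02, 0], [0, 0, 0]], [[0, -0.02, 0], [0, 0, 0]]])

```text
time_s: 8.68
position: [0.4453, 0.0149, 0.07]
tcp_rot: [-0.056, -3.141, 0.0]
contact_force: [0.7, -0.6, 0.3]
opening: 0.0
grip_force: 0.0
```

```bash
python3 - <<'E'
from h import *
g=grab_frame("scene");f=grab_frame("top")
a=cv2.resize(g["img"][140:215,160:260,::-1],(600,450),interpolation=cv2.INTER_CUBIC)
b=cv2.resize(f["img"][230:290,240:306,::-1],None,fx=3,fy=3,interpolation=cv2.INTER_CUBIC)
a=np.hstack([a,np.zeros((450,198,3),np.uint8)]);a[:180,600:798]=b
cv2.imwrite("pics/s6.png",a)
E
```

```text
(no output)
```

View pics/s6.png

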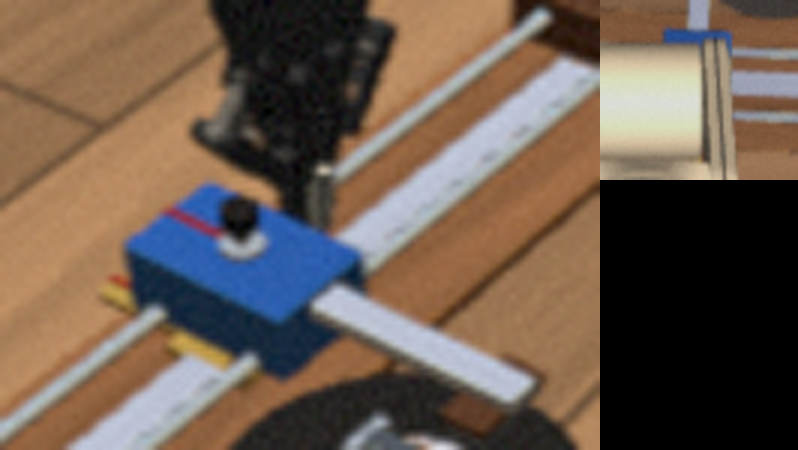

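```bash
cat >> m.py <<'E'
print("---")
f2=pickle.load(open("f.pkl","rb"))["scene"]
def S(q,z=.068,k=6): return ray(f2,160+(q[0]+.5)/k-.5,140+(q[1]+.5)/k-.5,z)
for q in((130,243),(283,320),(212,183),(360,258)):pr("s",S(q))
pr("top right edge",ray(f,240+(131.5)/3-.5,230+35/3,.068)); pr("top left",ray(f,240+65/3-.5,230+32/3,.068))
for y in(-.05,):
  for z in(.02,.03,.04):print([proj(f2,O*[1,1,0]+rx*x+ry*y+[0,0,z]) for x in(-.06,-.075)])
for c in range(4):pass
E
python3 m.py|sed -n '/---/,$p'
```

```text
---
s [ 0.3957 -0.0591  0.068 ] rail -0.0456 -0.0678
s [ 0.4926 -0.0633  0.068 ] rail 0.0513 -0.0685
s [ 0.3979 -0.0006  0.068 ] rail -0.0456 -0.0093
s [ 0.4945 -0.0072  0.068 ] rail 0.0513 -0.0124
top right edge [ 0.4868 -0.0639  0.068 ] rail 0.0455 -0.0693
top left [ 0.4892 -0.0017  0.068 ] rail 0.0457 -0.007
[array([183.62671106, 187.85972752]), array([179.94943391, 186.00526682])]
[array([183.26256416, 185.27397371]), array([179.56840536, 183.42372732])]
[array([182.89465246, 182.66148667]), array([179.18345848, 180.8156403 ])]
```

The carriage centre is at about rail −38 mm, on the crest with 12 mm to go. A few mm more should let it snap in.

jog_arm(plan=[[[0, -0.003, 0], [0, 0, 0]], [[0, -0.006, 0], [0, 0, 0]], [[0, -0.009, 0], [0, 0, 0]], [[0, -0.012, 0], [0, 0, 0]], [[0, -0.015, 0], [0, 0, 0]], [[0, -0.018, 0], [0, 0, 0]], [[0, -0.018, 0], [0, 0, 0]], [[0, -0.018, 0], [0, 0, 0]]])

```text
time_s: 9.45
position: [0.4452, 0.0097, 0.07]
tcp_rot: [-0.057, -3.141, 0.0]
contact_force: [-0.4, 0.0, 1.0]
opening: -0.0004
grip_force: 0.0
```

```bash
cat > look.py <<'E'
from h import *
import sys
g=grab_frame("scene");f=grab_frame("top")
a=cv2.resize(g["img"][140:215,160:260,::-1],(600,450),interpolation=cv2.INTER_CUBIC)
b=cv2.resize(f["img"][230:290,240:306,::-1],None,fx=3,fy=3,interpolation=cv2.INTER_CUBIC)
a=np.hstack([a,np.zeros((450,198,3),np.uint8)]);a[:180,600:798]=b
cv2.imwrite(sys.argv[1],a);s=get_state();print(s["position"],s["contact_force"],s["time_s"])
E
python3 look.py pics/s7.png
```

```text
[0.44522074 0.00978618 0.07003079] [0.15857238 0.0407441  0.15437954] 9.55
```

View pics/s7.png

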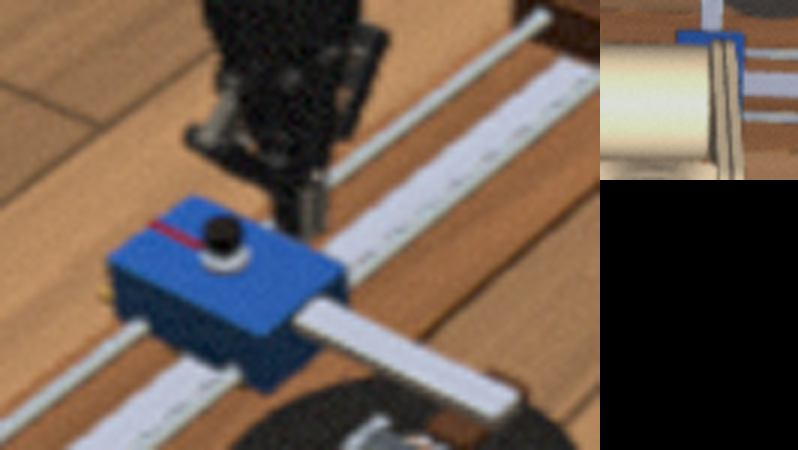

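The carriage jumped about 12 mm while the finger moved 5, so the plunger has dropped in. Backing off, lifting and retreating.

jog_arm(plan=[[[0, 0.05, 0], [0, 0, 0]], [[0, 0.05, 0], [0, 0, 0]], [[0, 0.05, -0.2], [0, 0, 0]], [[0, 0.05, -0.4], [0, 0, 0]], [[0, 0.05, -0.6], [0, 0, 0]], [[0, 0.05, -0.6], [0, 0, 0]], [[0, 0.9, -0.6], [0, 0, 0]], [[0, 0.9, -0.6], [0, 0, 0]], [[0, 0.9, -0.6], [0, 0, 0]], [[0, 0.9, -0.6], [0, 0, 0]], [[0, 0.9, -0.6], [0, 0, 0]], [[0, 0.9, -0.6], [0, 0, 0]]])

```text
time_s: 10.55
position: [0.4544, 0.276, 0.25]
tcp_rot: [0.056, 3.141, -0.0]
contact_force: [0.7, -0.8, -0.7]
opening: -0.0002
grip_force: 0.0
```

jog_arm(plan=[[[0, 0.3, 0], [0, 0, 0]], [[0, 0.3, 0], [0, 0, 0]], [[0, 0.3, 0], [0, 0, 0]], [[0, 0.3, 0], [0, 0, 0]], [[0, 0.3, 0], [0, 0, 0]]])

```text
time_s: 10.97
position: [0.4575, 0.3637, 0.2491]
tcp_rot: [-0.054, -3.14, 0.002]
contact_force: [-0.7, 0.0, -0.7]
opening: -0.0002
grip_force: 0.0
```

```bash
python3 - <<'E'
from h import *
f=grab_frame("top")
cv2.imwrite("pics/c8.png",cv2.resize(f["img"][200:290,230:350,::-1],(720,540),interpolation=cv2.INTER_CUBIC));print(get_state()["position"])
E
```

```text
[0.45756942 0.36296675 0.2492241 ]
```

View pics/c8.png

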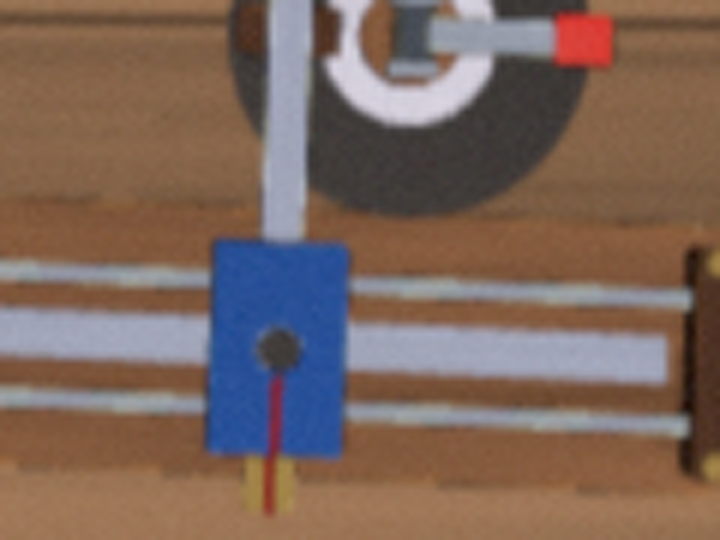

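The two red lines meet at about (272,455), and the lever is flat with its red pad at (584,40). The arm is clear of everything, so I'm handing in.

```bash
python3 -c "
from station import *
print(sign_off())"
```

```text
the job is handed in; nothing more can be done
None
```

I pressed the cam lever flat, pushed the carriage until its plunger dropped into the notch (red lines aligned in the last picture), moved the arm clear and handed the job in at about 11 s; no verdict was returned.

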